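Open the push-and-turn cleaner bottle in its counter holder

ROBOT

A 6-joint arm with a two-finger parallel gripper is mounted at the origin on the work surface. World frame = base frame: x ahead of the robot, y to its left, z up, the work surface at z = 0. Lengths are in mm, angles in degrees, forces in N, time in s.
With the tool pointing down it reaches from about 350 to 850 mm from the base axis. Payload 8.1 kg.
Tool frame: the origin (TCP) lies on the mounting face of the last link; the fingertips stand 173 mm ahead of it and the grasp point (between the pads) lies 155 mm ahead of it; z points along the fingers, y is the direction in which the jaws open and shut (so a half turn about z gives the same grasp; the last joint's range is limited). The gripper opens to 85 mm and grips with 20 to 120 N. Pads are 22 mm wide; open, the fingers measure 114 mm over their backs; the gripper's body (76 mm by 85 mm) begins 54 mm behind the grasp point. The pads swing forward as they close: fully open they stand 13 mm farther back than shut.
Start: joints at [63.117, 7.471, 85.268, -0, 87.261, -4.893], TCP at [224.648, 556.363, 404.692] pointing down, gripper open.
Joint ranges: [-169.43, 169.43], [-51.17, 129.36], [1.28, 143.12], [-76.62, 256.62], [0, 156.53], [-152.29, 152.29]. Speed limits (degrees/s): [136.94, 136.94, 159.86, 180, 180, 180].

INTERFACE

Orientations are given as [roll, pitch, yaw] about the fixed x, y, z axes, in that order (R = Rz(yaw) Ry(pitch) Rx(roll)).
In Python, from bench import * gives the robot as it stands.
- The arm moves only by the tool arm_command, never from a script. Its argument "plan" is a list of rows, each an object of numbers: "jaw": the closure, from 0 (fully open) to 1 (shut); "dx", "dy", "dz": the shift along the tool's x, y, z in mm; "wx", "wy", "wz": the turn, a rotation vector about the tool's x, y, z in rad. A call has 1 to 12 rows; each row is the pose to reach, as a shift and turn from the pose commanded when the call began, along the tool's axes at that moment; what a row does not reach only later rows make up. A row lasts 1/10 s, in which the tool goes at most 50 mm and 8.59 degrees, less where a joint would pass 70% of its speed; a pose out of reach is approached as far as the arm can. A call with a gripper value outside its range is refused whole. The fingers move at their own pace and stop on an object; "squeeze" is the grip in N (left out, the last holds). Time passes only in rows, so rows that repeat a pose let the fingers close. It gives the time, the measured TCP pose, the force and the opening at its end, in the units of the state.
- sense(): the state, without advancing time (a new reading comes with each control period).
- snapshot(name): name is "side" or "top"; returns a dict with "pixels" (384x512x3 uint8, red, green, blue), "fx", "fy", "cx", "cy" (pixels), "k1" (the pictures are not rectified: a ray, as slopes to the right and down, at radius r is drawn at 1 + k1 r^2 times it, then the intrinsics apply), "extrinsics" (4x4, takes a point from camera to world coordinates). Camera axes: x right, y up, looking along -z (the intrinsics and any distortion apply to the point x, -y, -z); pixel columns grow to the right and rows downward; lengths in mm; the calibration is good to about 2 mm. A picture is of the moment at which its call begins. There is no depth.
- hand_in(): hands the job in, once; it reports no verdict.
Trained networks look in the newest picture that a camera, given by its name, has taken for a name from the list of things; names that differ only in an ending like _2 or _b are one class to them, and where a whole thing is asked for, a point or a joint stands for the part that bears it (a point fixed in the world has none). Each returns a list of dicts, best first, with "score" (0 to 1); they miss things now and then, are a little off and sometimes report something else, mostly with a low value. They report only what shows in the picture. A call takes as long as a camera call. They do not tell look-alikes from the thing itself.
- recognise(camera, target): "box" ([left, top, width, height] in pixels, round what is visible of it).
- pinpoint(camera, target): "pixel" ([column, row] in pixels: a listed point, or the origin of a listed thing).
The state is a dict: "time": time; "joint_pos": joint angles; "qd": joint speeds; "joint_efforts": joint torques, N m; "tool_pos": TCP position; "tcp_rot": TCP orientation; "ft_force": force on the tool from outside, world axes, zero at the start; "wrist_torque": the same for the moment, N m; "finger_gap": finger opening in mm.
Only numpy, scipy, OpenCV 4.12 (cv2) and the standard library are available. Lean on these libraries where they do the work, as an engineer would, in place of code of your own. Each camera call takes 0.05 s, during which the arm holds its last target.

TASK

A bottle of cleaner with a push-and-turn safety cap stands in the steel holder on the counter, and the holder's swing bar is open. Swing the bar shut until it rests in its catch in front of the bottle and let go of it, then press the cap down, keep it pressed while you twist it about a quarter turn anticlockwise (seen from above), and lift it off. Finish still holding the cap, upright and steady, straight above the bottle with a gap of about 8 cm under it, the bottle standing in its holder behind the shut bar; leave the spatula, bowl and ghee pot alone.

Things in the scene. Friction and masses are not known exactly. Their poses are not given: they have to be found in the camera images.
- holder: Steel holder, fixed to the counter: base 86 x 86 mm, 4 mm thick, three walls 40 mm high, open to its own -x side (roughly towards the robot). Origin: middle of the base, on the counter; z up; its yaw varies. In this frame the bar's hinge post (58 mm high) is at x -46, y -48 mm; the catch, a fork open to -x on a post 60 mm high, at x -46, y +48 mm.
- gate (a joint): Angle of the swing bar (rad): 0 = shut, in its catch across the open side (hard stop); grows as its free end swings out to the holder's -x side, at most 1.3. Starts between 0.5 and 0.95; light friction (about 1.5 N at the peg); stays where it is left.
- gate_hinge (a point): Point on the swing bar's vertical hinge axis at the bar's mid height, 45.5 mm above the counter. The bar is a steel rod 8 mm thick running along this point's +y, 145 mm from here to the peg.
- gate_peg (a point): Middle of the round upright steel grip peg (12 mm diameter) on the bar's free end, 68.5 mm above the counter, 145 mm from the hinge axis; peg top 15 mm above this point, rod top 19 mm below. With the bar shut it is at x -46, y +97 mm in the holder's frame, past the catch. Grip or push it from above.
- bottle_mouth (a point): Centre of the neck's top end, under the cap at the start, 124.5 mm above the bottle's underside and 128.5 mm above the counter; z up the bottle. Bottle: loose in the holder (2 mm play), 0.3 to 0.65 kg, square body 70 x 70 mm and 92 mm high, round shoulder to 100 mm, then the neck (30 mm diameter, lugs out to 38 mm).
- cap_center (a point): Centre of the loose white ribbed cap, 48 mm diameter, 40 mm high, z up; 20 mm from its underside and top. Seated, it is 133 mm above the counter (4.5 mm above bottle_mouth), its underside 9 mm above the shoulder, so fingers can reach down its sides. Unpressed it is locked: never force it. Pressed over 3.5 mm it turns anticlockwise only; after 47 to 140 deg it lifts straight off.
- plug (a joint): Sprung plug in the bottle's mouth that holds the cap up: 0 = up, standing 6.5 mm out of the neck (cap seated); grows in m as the cap is pressed down. The cap bottoms on the neck at 0.0065. Spring: about 5 N to start, 10 to 11 N at the bottom.
- spatula_mid (a point): Wooden dosa spatula lying flat along its x: 150 mm from this point to the handle end (-x), 135 mm to the blade end (+x), blade 65 mm wide, 8 mm thick. Leave alone.
- bowl: Green ceramic bowl, rim 130 mm across, 55 mm high. Origin: middle of the underside. Leave alone.
- ghee_pot: Closed round steel ghee pot with a knobbed lid, 84 mm diameter, 96 mm high. Origin: middle of the underside. Leave alone.
There are look-alikes about, which are no part of the job. What is shaped like the holder but red or yellow is not meant.

How it is judged:
By the outcome, as a careful person would: the job done as asked, in the order asked, and still so for the second after the job is handed in, while the arm keeps its last pose, push and grip.
It also fails if it takes over 51 s, if anything falls off the work surface, if the arm or the gripper's body presses on something with over 40 N, if the wrist force passes 120 N, or if a joint passes its speed limit or range.

## Working session

There is one attempt and no reset: what is moved stays moved. The work goes in short steps, Python scripts to look and compute and a tool call to move; the robot and the scene stay as the last step left them, time stands still between calls to the robot, and variables do not carry over. Pictures are saved under pics/ and viewed, and the job is handed in when it is done.

Besides the shell and the picture viewer there is one more tool, called after "Emit:" by a JSON object that holds its "name" and its "arguments". arm_command: Moves the arm, as the interface text tells. Its arguments: {"type":"object","properties":{"plan":{"type":"array"},"squeeze":{"type":"number"}},"required":["plan"]}

```bash
ls; mkdir -p pics; python3 - <<'E'
from bench import *
import cv2
print(sense())
for n in("side","top"):
    s=snapshot(n); cv2.imwrite(f"pics/{n}0.png",s["pixels"][:,:,::-1]); print(n,{k:v for k,v in s.items() if k!="pixels"})
    for t in ["holder","gate_hinge","gate_peg","bottle_mouth","cap_center"]:
        print(t,[(round(d["score"],2),[round(float(x)) for x in d["pixel"]]) for d in pinpoint(n,t)])
E
```

```text
pics
{'time': 0.0, 'joint_pos': array([ 6.31154593e+01,  7.51531451e+00,  8.53320939e+01, -1.72318903e-03,
        8.72625017e+01, -4.89239910e+00]), 'qd': array([ 0.05577073, -0.04684757, -0.05873974,  0.0552496 ,  0.06165668,
        0.09436424]), 'joint_efforts': array([-2.16653054e-03, -5.69399321e+01, -5.00542259e+01, -8.19689558e-04,
        1.46614504e-02, -2.57907044e-05]), 'tool_pos': array([224.55400387, 556.12927311, 403.61500518]), 'tcp_rot': array([-1.79890344e+02, -7.65885641e-03,  1.58007935e+02]), 'ft_force': array([-0.54512601, -0.44823255, -0.56452987]), 'wrist_torque': array([-0.02434181,  0.04237997, -0.02352961]), 'finger_gap': 85.78443501576163}
side {'fx': 453.3580408767918, 'fy': 453.3580408767918, 'cx': 257.3941876713224, 'cy': 192.98191593830356, 'k1': -0.017454301390513776, 'extrinsics': array([[ 9.47050196e-01,  2.47048502e-01, -2.05092574e-01,
         3.53717032e+02],
       [-3.21049438e-01,  7.38172834e-01, -5.93319582e-01,
        -6.40480689e+02],
       [ 4.81505216e-03,  6.27748281e-01,  7.78401510e-01,
         9.94153430e+02],
       [ 0.00000000
[... 428 characters left out ...]
03330362200865, 'cy': 198.81132486182221, 'k1': 0.04593931797211203, 'extrinsics': array([[ 6.14631246e-03,  9.89741459e-01, -1.42737757e-01,
         3.78848234e+02],
       [-9.99981099e-01,  6.06073813e-03, -1.03429181e-03,
         3.94475652e+01],
       [-1.58585322e-04,  1.42741416e-01,  9.89760003e-01,
         1.29147175e+03],
       [ 0.00000000e+00,  0.00000000e+00,  0.00000000e+00,
         1.00000000e+00]])}
holder [(0.87, [310, 181]), (0.85, [234, 188]), (0.83, [293, 254])]
gate_hinge [(0.66, [246, 201]), (0.64, [318, 199]), (0.61, [310, 269])]
gate_peg [(0.64, [261, 270]), (0.61, [209, 233]), (0.55, [274, 180])]
bottle_mouth [(0.97, [228, 176])]
cap_center [(0.74, [234, 178])]
```

View pics/side0.png

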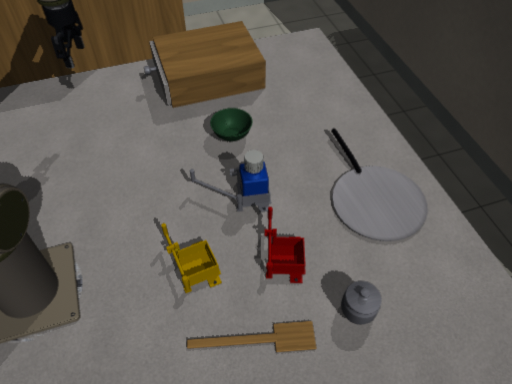

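View pics/top0.png

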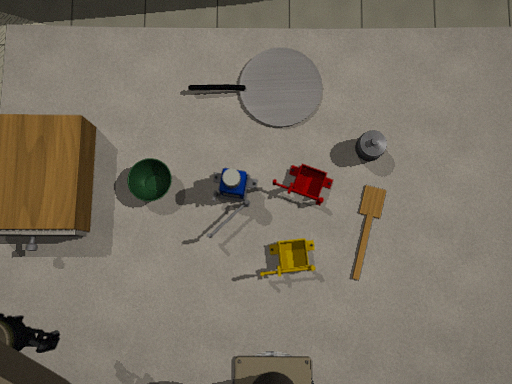

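Candidates for the holder: the steel one with the blue bottle (side 254,185 / top 234,185), a yellow one (side 197,265 / top 294,255) and a red one (side 286,257 / top 310,182). By the description it's the steel one, so the cap is at side (254,160). The second cap hit, at (228,133), is the green bowl. I'll check this in a close crop.

```bash
cat > h.py <<'E'
from bench import *
import cv2, numpy as np
from scipy.optimize import least_squares
def proj(s,P):
    E=s["extrinsics"];P=np.atleast_2d(P)
    c=(P-E[:3,3])@E[:3,:3]
    a=c[:,0]/-c[:,2];b=-c[:,1]/-c[:,2];k=1+s["k1"]*(a*a+b*b)
    return np.stack([s["fx"]*a*k+s["cx"],s["fy"]*b*k+s["cy"]],1)
def at_z(s,uv,z):
    def f(p): return proj(s,[p[0],p[1],z])[0]-np.array(uv)
    r=least_squares(f,[500,0]);return r.x
def tri(ss,uvs):
    return least_squares(lambda p:np.concatenate([proj(s,p)[0]-np.array(u) for s,u in zip(ss,uvs)]),[500,0,80])
def crop(n,s,x,y,w,h,k):
    c=s["pixels"][y:y+h,x:x+w,::-1];cv2.imwrite(f"pics/{n}.png",cv2.resize(c,None,fx=k,fy=k,interpolation=cv2.INTER_CUBIC))
E
python3 - <<'E'
from h import *
a=snapshot("side");b=snapshot("top")
crop("c1",a,175,140,110,80,7);crop("c2",b,175,155,100,95,6)
for z in(133,):
  print(at_z(a,[254,160],z),at_z(b,[234,178],z))
  r=tri([a,b],[[254,160],[234,178]]);print(r.x,r.fun)
print("peg?",at_z(a,[193,174],68.5))
E
```

```text
[607.53467749 122.73795125] [603.58653491 110.17843005]
[601.8860882  109.10658213 148.3244504 ] [-0.41555849  0.116756    0.05662098 -0.45839357]
peg? [453.15874937 183.19379687]
```

View pics/c1.png

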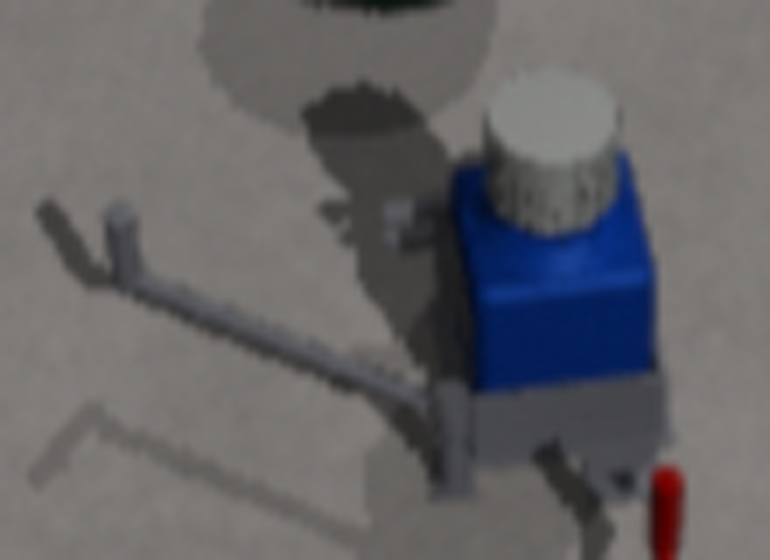

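View pics/c2.png

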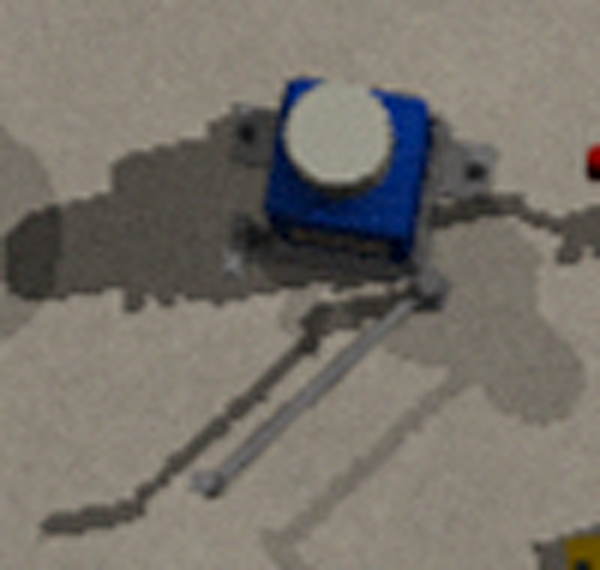

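```bash
cat > fit.py <<'E'
from h import *
def pts(p):
    x,y,w,g=p; R=np.array([[np.cos(w),-np.sin(w)],[np.sin(w),np.cos(w)]])
    d=145*np.array([-np.sin(g),np.cos(g)])
    L=dict(hinge=([-46,-48],58),catch=([-46,48],60),peg=(np.array([-46,-48])+d,83.5),cap=([0,0],153))
    return {k:np.r_[R@np.array(v)+[x,y],z] for k,(v,z) in L.items()}
E
python3 - <<'E'
from fit import *
a=snapshot("side");b=snapshot("top")
A=dict(peg=(192.1,169.9),cap=(253.6,156.0),hinge=(238.6,195.0),catch=(231.7,169.6))
B=dict(peg=(209.1,234.6),cap=(230.8,176.8),hinge=(246.6,202.1),catch=(213.8,198))
def f(p):
    q=pts(p); return np.concatenate([proj(s,q[k])[0]-D[k] for s,D in((a,A),(b,B)) for k in D])
for w0 in(0,.5,-.5):
    r=least_squares(f,[590,110,w0,.7],loss="soft_l1");print(r.cost,r.x,np.degrees(r.x[2]));
print(f(r.x).reshape(2,4,2).round(1)); print(pts(r.x))
for k in A: t=tri([a,b],[A[k],B[k]]);print(k,t.x.round(1),t.fun.round(2))
E
```

```text
3.76682254865754 [ 6.00962812e+02  1.19498471e+02 -1.10998869e-01  8.61228316e-01] -6.359766714426532
3.766822548659709 [600.96281123 119.49846846 -18.96055483 -30.55469821] -1086.3597692414228
3.766822548657606 [ 6.00962812e+02  1.19498471e+02 -1.10998859e-01  8.61228315e-01] -6.359766157153852
[[[-0.4  0.7]
  [-1.6  0.1]
  [ 0.2  1.6]
  [ 0.5 -0. ]]

 [[-0.6 -0.4]
  [-0.7  0.7]
  [ 0.  -1.1]
  [ 0.1 -0.9]]]
{'hinge': array([549.928887  ,  76.88933484,  58.        ]), 'catch': array([560.56290952, 172.29854595,  60.        ]), 'peg': array([451.0669253 , 182.96153915,  83.5       ]), 'cap': array([600.96281192, 119.49847126, 153.        ])}
peg [451.  180.5  88.4] [-0.42  0.1   0.03 -0.45]
cap [603.8 117.5 154.1] [-0.35  0.1   0.05 -0.38]
hinge [547.8  76.6  65.5] [-0.61  0.16  0.07 -0.69]
catch [558.6 172.6  60. ] [-0.19  0.05  0.02 -0.21]
```

```bash
cat > cmd.py <<'E'
import numpy as np, sys
# from commanded pose (x,y,z,yaw) to target; prints dx dy dz wz  (tool down)
def rel(c,t):
    w=np.radians(c[3]);d=np.array(t[:3])-np.array(c[:3])
    return [round(float(v),1) for v in (d[0]*np.cos(w)+d[1]*np.sin(w), d[0]*np.sin(w)-d[1]*np.cos(w), -d[2])]+[round(float(-np.radians(t[3]-c[3])),3)]
def fwd(c,r):
    w=np.radians(c[3])
    return [c[0]+r[0]*np.cos(w)+r[1]*np.sin(w), c[1]+r[0]*np.sin(w)-r[1]*np.cos(w), c[2]-r[2], c[3]-np.degrees(r[3])]
E
python3 - <<'E'
from cmd import *
print(rel([224.648,556.363,404.692,158.01],[451,181.7,330,133]))
from bench import *
print(sense()["time"])
E
```

```text
[-350.2, -262.6, 74.7, 0.437]
0.8
```

Emit:
{"name": "arm_command", "arguments": {"plan": [{"jaw":0.45,"dx":-40,"dy":-30,"dz":0,"wz":0.05},{"jaw":0.45,"dx":-78,"dy":-58,"dz":0,"wz":0.1},{"jaw":0.45,"dx":-116,"dy":-87,"dz":0,"wz":0.15},{"jaw":0.45,"dx":-154,"dy":-116,"dz":10,"wz":0.2},{"jaw":0.45,"dx":-192,"dy":-144,"dz":20,"wz":0.25},{"jaw":0.45,"dx":-230,"dy":-173,"dz":35,"wz":0.3},{"jaw":0.45,"dx":-268,"dy":-201,"dz":50,"wz":0.35},{"jaw":0.45,"dx":-306,"dy":-230,"dz":60,"wz":0.4},{"jaw":0.45,"dx":-335,"dy":-252,"dz":74.7,"wz":0.437},{"jaw":0.45,"dx":-350.2,"dy":-262.6,"dz":74.7,"wz":0.437},{"jaw":0.45,"dx":-350.2,"dy":-262.6,"dz":74.7,"wz":0.437},{"jaw":0.45,"dx":-350.2,"dy":-262.6,"dz":74.7,"wz":0.437}]}}

```text
invalid input
```

Emit:
{"name": "arm_command", "arguments": {"plan": [{"jaw":0.45,"dx":-40,"dy":-30,"dz":0,"wx":0,"wy":0,"wz":0.05}], "squeeze": 20}}

```text
time: 0.9
tool_pos: [248.6, 515.8, 403.9]
tcp_rot: [180.0, -0.1, 155.4]
ft_force: [1.2, -1.9, 0.6]
finger_gap: 73.4
```

Emit:
{"name": "arm_command", "arguments": {"plan": [{"jaw":0.45,"dx":-38,"dy":-28,"dz":0,"wx":0,"wy":0,"wz":0.05},{"jaw":0.45,"dx":-76,"dy":-57,"dz":0,"wx":0,"wy":0,"wz":0.1},{"jaw":0.45,"dx":-114,"dy":-85,"dz":10,"wx":0,"wy":0,"wz":0.15},{"jaw":0.45,"dx":-152,"dy":-114,"dz":20,"wx":0,"wy":0,"wz":0.2},{"jaw":0.45,"dx":-190,"dy":-142,"dz":30,"wx":0,"wy":0,"wz":0.25},{"jaw":0.45,"dx":-228,"dy":-170,"dz":40,"wx":0,"wy":0,"wz":0.3}], "squeeze": 20}}

```text
time: 1.5
tool_pos: [386.4, 261.8, 364.7]
tcp_rot: [179.9, 0.0, 137.9]
ft_force: [1.4, 0.3, 0.1]
finger_gap: 47.2
```

```bash
python3 - <<'E'
from cmd import *
c=[224.648,556.363,404.692,158.01]
c=fwd(c,[-40,-30,0,.05]);c=fwd(c,[-228,-170,40,.3]);print(c)
print(rel(c,[451,181.7,330,133]))
from bench import *
s=sense();print(s["time"],s["tool_pos"],s["tcp_rot"])
E
```

```text
[np.float64(385.9319539343941), np.float64(263.48087022342474), 364.692, np.float64(137.95647717042118)]
[-103.1, -17.2, 34.7, 0.087]
1.5 [386.41384269 261.75276047 364.66191619] [1.79941195e+02 2.19406235e-02 1.37853433e+02]
```

Emit:
{"name": "arm_command", "arguments": {"plan": [{"jaw":0.45,"dx":-40,"dy":-7,"dz":12,"wx":0,"wy":0,"wz":0.04},{"jaw":0.45,"dx":-78,"dy":-13,"dz":24,"wx":0,"wy":0,"wz":0.07},{"jaw":0.45,"dx":-103.1,"dy":-17.2,"dz":34.7,"wx":0,"wy":0,"wz":0.087},{"jaw":0.45,"dx":-103.1,"dy":-17.2,"dz":34.7,"wx":0,"wy":0,"wz":0.087},{"jaw":0.45,"dx":-103.1,"dy":-17.2,"dz":54.7,"wx":0,"wy":0,"wz":0.087},{"jaw":0.45,"dx":-103.1,"dy":-17.2,"dz":54.7,"wx":0,"wy":0,"wz":0.087}], "squeeze": 20}}

```text
time: 2.1
tool_pos: [449.9, 181.6, 308.0]
tcp_rot: [-179.8, -0.1, 133.0]
ft_force: [-0.8, -1.5, -0.2]
finger_gap: 47.2
```

```bash
python3 - <<'E'
from h import *
a=snapshot("side");b=snapshot("top")
crop("d1",a,145,90,130,120,5);crop("d2",b,175,155,100,95,6)
s=sense();print(s["time"],s["tool_pos"],s["tcp_rot"],s["ft_force"])
E
```

```text
2.2 [450.52474035 182.11467719 310.1211063 ] [-1.79953742e+02 -3.21479553e-02  1.33016272e+02] [ 0.25484943 -0.19932492  0.63758779]
```

View pics/d1.png

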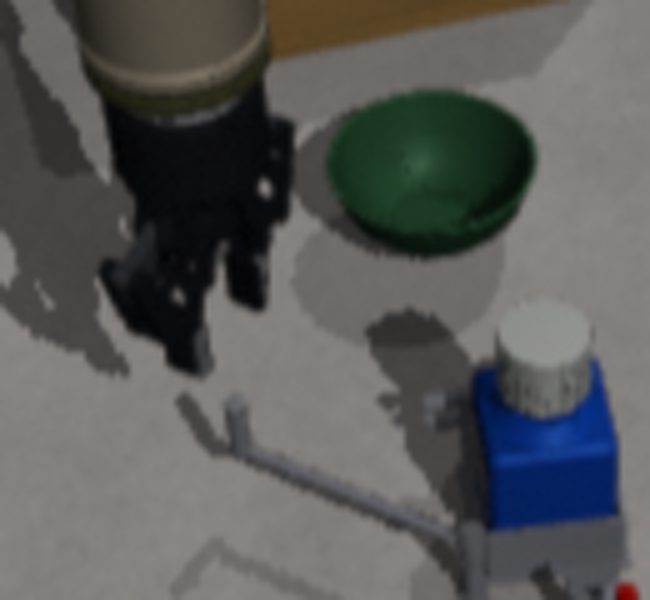

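View pics/d2.png

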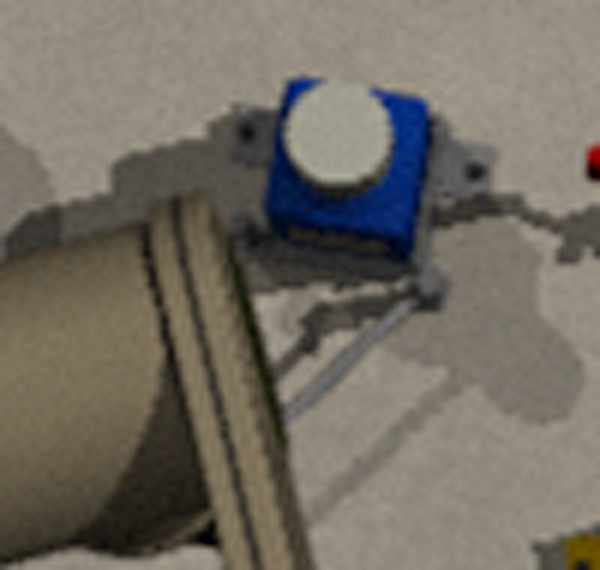

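The gripper is above the peg. In the side crop the fingertips are at (190,370) and (250,305), and the peg top is at (236,405). Next I'll check the projection.

```bash
python3 - <<'E'
from h import *
a=snapshot("side")
print([((proj(a,[451,182,z])[0]-[145,90])*5).round() for z in(137,145,83.5)])
E
```

```text
[array([223., 335.]), array([221., 325.]), array([234., 404.])]
```

Emit:
{"name": "arm_command", "arguments": {"plan": [{"jaw":0.45,"dx":0,"dy":0,"dz":25,"wx":0,"wy":0,"wz":0},{"jaw":0.45,"dx":0,"dy":0,"dz":50,"wx":0,"wy":0,"wz":0},{"jaw":0.45,"dx":0,"dy":0,"dz":68,"wx":0,"wy":0,"wz":0},{"jaw":0.45,"dx":0,"dy":0,"dz":78,"wx":0,"wy":0,"wz":0},{"jaw":0.45,"dx":0,"dy":0,"dz":79,"wx":0,"wy":0,"wz":0},{"jaw":1,"dx":0,"dy":0,"dz":79,"wx":0,"wy":0,"wz":0},{"jaw":1,"dx":0,"dy":0,"dz":79,"wx":0,"wy":0,"wz":0},{"jaw":1,"dx":0,"dy":0,"dz":79,"wx":0,"wy":0,"wz":0},{"jaw":1,"dx":0,"dy":0,"dz":79,"wx":0,"wy":0,"wz":0},{"jaw":1,"dx":0,"dy":0,"dz":79,"wx":0,"wy":0,"wz":0}], "squeeze": 20}}

```text
time: 3.25
tool_pos: [451.6, 181.9, 232.3]
tcp_rot: [179.9, 0.1, 133.0]
ft_force: [-0.8, 1.3, 6.3]
finger_gap: 11.0
```

```bash
python3 - <<'E'
from h import *
a=snapshot("side");crop("e1",a,145,90,130,120,5)
s=sense();print(s)
E
```

```text
{'time': 3.3, 'joint_pos': array([ 1.58963169e+01, -1.05729745e+00,  1.12940615e+02,  1.05524728e-02,
        6.79826824e+01, -2.70767457e+01]), 'qd': array([-0.01552764,  0.05561979,  0.05751411, -0.04273993,  0.10435133,
       -0.01132705]), 'joint_efforts': array([-4.24397718e-01, -4.07153106e+01, -4.18455791e+01, -2.53979545e-01,
       -2.41162162e-01,  1.29877494e-02]), 'tool_pos': array([451.65324511, 181.89519718, 232.31435574]), 'tcp_rot': array([1.79876230e+02, 5.22755525e-02, 1.32969062e+02]), 'ft_force': array([-0.88126274,  0.988878  ,  6.0803285 ]), 'wrist_torque': array([ 0.06437518,  0.12622166, -0.03928491]), 'finger_gap': 11.032138185631668}
```

View pics/e1.png

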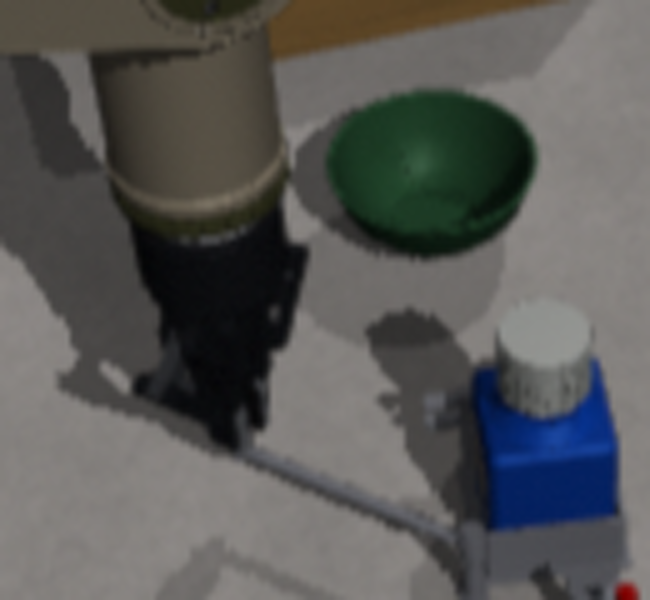

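Emit:
{"name": "arm_command", "arguments": {"plan": [{"jaw":1,"dx":-0.5,"dy":11.6,"dz":0,"wx":0,"wy":0,"wz":0.08},{"jaw":1,"dx":-1.9,"dy":23.1,"dz":0,"wx":0,"wy":0,"wz":0.16},{"jaw":1,"dx":-4.2,"dy":34.5,"dz":0,"wx":0,"wy":0,"wz":0.24},{"jaw":1,"dx":-7.4,"dy":45.6,"dz":0,"wx":0,"wy":0,"wz":0.32},{"jaw":1,"dx":-11.4,"dy":56.5,"dz":0,"wx":0,"wy":0,"wz":0.4},{"jaw":1,"dx":-16.4,"dy":67,"dz":0,"wx":0,"wy":0,"wz":0.48},{"jaw":1,"dx":-22.1,"dy":77,"dz":0,"wx":0,"wy":0,"wz":0.56},{"jaw":1,"dx":-28.7,"dy":86.6,"dz":0,"wx":0,"wy":0,"wz":0.64},{"jaw":1,"dx":-36,"dy":95.6,"dz":0,"wx":0,"wy":0,"wz":0.72},{"jaw":1,"dx":-41.9,"dy":102,"dz":0,"wx":0,"wy":0,"wz":0.78},{"jaw":1,"dx":-41.9,"dy":102,"dz":0,"wx":0,"wy":0,"wz":0.78},{"jaw":1,"dx":-41.9,"dy":102,"dz":0,"wx":0,"wy":0,"wz":0.78}], "squeeze": 20}}

```text
time: 4.5
tool_pos: [555.0, 221.2, 232.4]
tcp_rot: [179.8, -0.1, 88.3]
ft_force: [0.6, 4.6, 6.1]
finger_gap: 11.1
```

```bash
python3 - <<'E'
from h import *
from cmd import fwd
a=snapshot("side");b=snapshot("top");crop("f1",a,145,90,130,120,5);crop("f2",b,175,155,100,95,6)
s=sense();print(s["time"],s["tool_pos"],s["tcp_rot"],s["ft_force"],s["finger_gap"])
print(fwd([451,181.7,231,133],[-41.9,102,0,.78]))
E
```

```text
4.6 [554.77501013 221.2125708  232.38295848] [ 1.79844301e+02 -1.05796241e-01  8.83632973e+01] [0.89640455 4.04006979 5.86748667] 11.234721749910785
[np.float64(554.1738088517741), np.float64(220.62011262853156), 231, np.float64(88.30929197979579)]
```

View pics/f1.png

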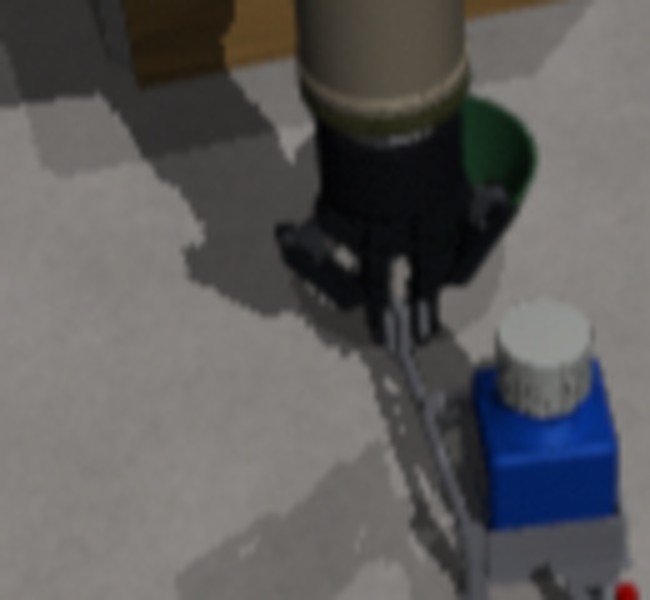

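View pics/f2.png

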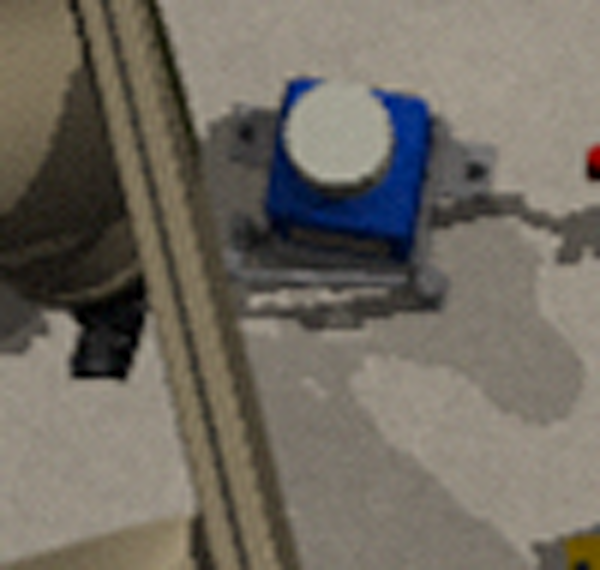

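Emit:
{"name": "arm_command", "arguments": {"plan": [{"jaw":1,"dx":0.5,"dy":2.5,"dz":0,"wx":0,"wy":0,"wz":0.017},{"jaw":1,"dx":0.5,"dy":5,"dz":0,"wx":0,"wy":0,"wz":0.034},{"jaw":1,"dx":0.5,"dy":7,"dz":0,"wx":0,"wy":0,"wz":0.05},{"jaw":1,"dx":0.4,"dy":8,"dz":0,"wx":0,"wy":0,"wz":0.055},{"jaw":1,"dx":0.4,"dy":8,"dz":0,"wx":0,"wy":0,"wz":0.055}], "squeeze": 20}}

```text
time: 5.1
tool_pos: [562.5, 221.0, 232.4]
tcp_rot: [179.9, -0.1, 85.2]
ft_force: [-0.6, 1.5, 8.0]
finger_gap: 11.0
```

Emit:
{"name": "arm_command", "arguments": {"plan": [{"jaw":1,"dx":0,"dy":1,"dz":0,"wx":0,"wy":0,"wz":0.007},{"jaw":1,"dx":0,"dy":2,"dz":0,"wx":0,"wy":0,"wz":0.014},{"jaw":1,"dx":0,"dy":2.5,"dz":0,"wx":0,"wy":0,"wz":0.018},{"jaw":1,"dx":0,"dy":2.5,"dz":0,"wx":0,"wy":0,"wz":0.018}], "squeeze": 20}}

```text
time: 5.5
tool_pos: [564.9, 220.8, 232.3]
tcp_rot: [179.9, -0.1, 84.2]
ft_force: [-1.7, 1.7, 8.0]
finger_gap: 11.4
```

Emit:
{"name": "arm_command", "arguments": {"plan": [{"jaw":1,"dx":0,"dy":1,"dz":0,"wx":0,"wy":0,"wz":0.007},{"jaw":1,"dx":0,"dy":2,"dz":0,"wx":0,"wy":0,"wz":0.014},{"jaw":1,"dx":0,"dy":2,"dz":0,"wx":0,"wy":0,"wz":0.014}], "squeeze": 20}}

```text
time: 5.8
tool_pos: [566.9, 220.5, 232.3]
tcp_rot: [179.9, -0.1, 83.4]
ft_force: [0.4, 1.7, 7.3]
finger_gap: 11.2
```

Emit:
{"name": "arm_command", "arguments": {"plan": [{"jaw":1,"dx":0,"dy":1,"dz":0,"wx":0,"wy":0,"wz":0.007},{"jaw":1,"dx":0,"dy":2,"dz":0,"wx":0,"wy":0,"wz":0.014},{"jaw":1,"dx":0,"dy":2,"dz":0,"wx":0,"wy":0,"wz":0.014}], "squeeze": 20}}

```text
time: 6.1
tool_pos: [569.0, 220.3, 232.3]
tcp_rot: [179.9, -0.1, 82.6]
ft_force: [-1.3, 0.6, 7.9]
finger_gap: 11.3
```

```bash
python3 - <<'E'
from h import *
a=snapshot("side");b=snapshot("top");crop("g1",a,195,140,80,70,8);crop("g2",b,195,165,70,50,10)
s=sense();print(s["time"],s["tool_pos"],s["tcp_rot"],s["ft_force"],s["wrist_torque"])
E
```

```text
6.2 [568.94751632 220.29776886 232.35665099] [ 1.79900126e+02 -5.52975159e-02  8.25722866e+01] [-1.32593557  1.69221037  6.88394732] [ 0.21716267  0.16782997 -0.05831239]
```

View pics/g1.png

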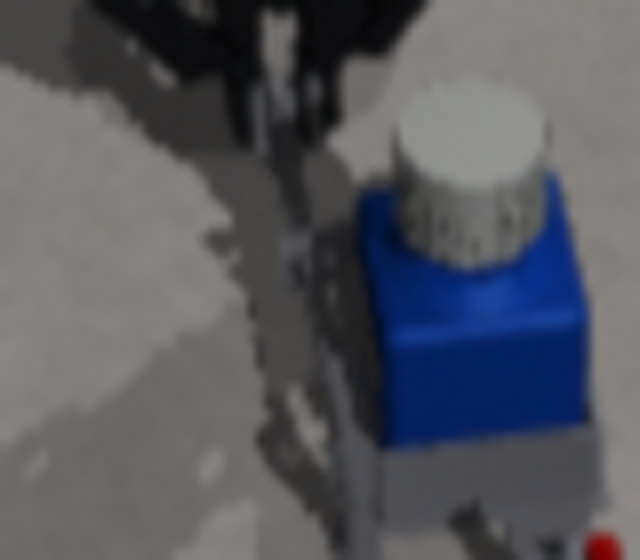

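View pics/g2.png

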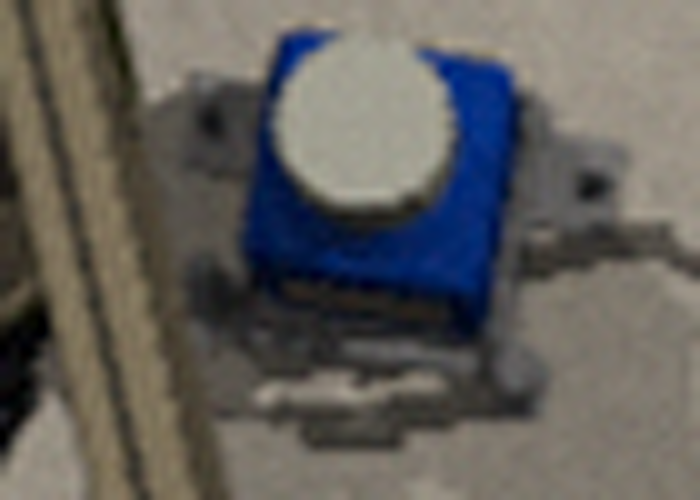

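Emit:
{"name": "arm_command", "arguments": {"plan": [{"jaw":1,"dx":0,"dy":1,"dz":0,"wx":0,"wy":0,"wz":0.007},{"jaw":1,"dx":0,"dy":2,"dz":0,"wx":0,"wy":0,"wz":0.014},{"jaw":1,"dx":0,"dy":3,"dz":0,"wx":0,"wy":0,"wz":0.021},{"jaw":1,"dx":0,"dy":3,"dz":0,"wx":0,"wy":0,"wz":0.021}], "squeeze": 20}}

```text
time: 6.6
tool_pos: [571.9, 219.9, 232.3]
tcp_rot: [179.9, -0.1, 81.4]
ft_force: [-1.1, 1.2, 7.7]
finger_gap: 11.3
```

Emit:
{"name": "arm_command", "arguments": {"plan": [{"jaw":1,"dx":0,"dy":1,"dz":0,"wx":0,"wy":0,"wz":0.007},{"jaw":1,"dx":0,"dy":2,"dz":0,"wx":0,"wy":0,"wz":0.014},{"jaw":1,"dx":0,"dy":2,"dz":0,"wx":0,"wy":0,"wz":0.014}], "squeeze": 20}}

```text
time: 6.9
tool_pos: [573.7, 219.6, 232.3]
tcp_rot: [180.0, -0.0, 80.6]
ft_force: [-2.7, 0.6, 8.6]
finger_gap: 11.5
```

Emit:
{"name": "arm_command", "arguments": {"plan": [{"jaw":1,"dx":0,"dy":1,"dz":0,"wx":0,"wy":0,"wz":0.007},{"jaw":1,"dx":0,"dy":2,"dz":0,"wx":0,"wy":0,"wz":0.014},{"jaw":1,"dx":0,"dy":2,"dz":0,"wx":0,"wy":0,"wz":0.014}], "squeeze": 20}}

```text
time: 7.2
tool_pos: [574.5, 219.6, 232.1]
tcp_rot: [-179.8, -0.0, 79.8]
ft_force: [-11.7, 2.1, 14.6]
finger_gap: 11.1
```

```bash
python3 - <<'E'
from h import *
a=snapshot("side");crop("g3",a,195,140,80,70,8)
s=sense();print(s["time"],s["tool_pos"],s["tcp_rot"],s["ft_force"],s["wrist_torque"])
E
```

```text
7.25 [574.47108635 219.60556231 232.09940888] [-1.79841832e+02 -4.14410087e-03  7.97931771e+01] [-11.60867297   1.81583068  14.6878924 ] [0.24652298 1.8659533  0.02098029]
```

View pics/g3.png

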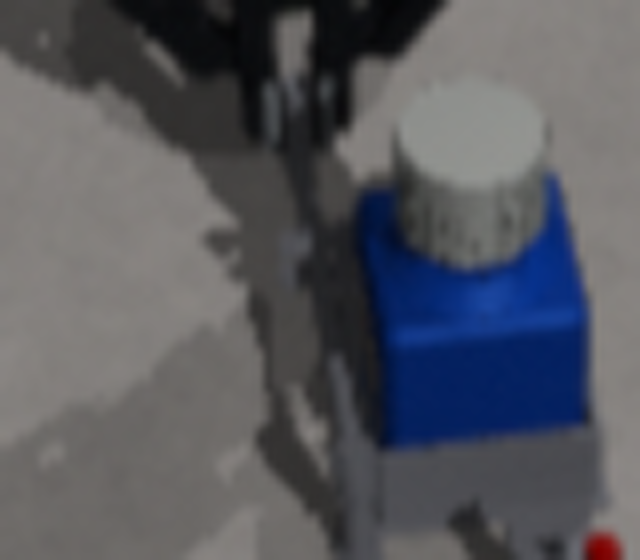

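The bar met its hard stop: the force along x rose to about 12 N. I'll let go and go straight up.

Emit:
{"name": "arm_command", "arguments": {"plan": [{"jaw":0.5,"dx":0,"dy":0,"dz":0,"wx":0,"wy":0,"wz":0},{"jaw":0.5,"dx":0,"dy":0,"dz":0,"wx":0,"wy":0,"wz":0},{"jaw":0.5,"dx":0,"dy":0,"dz":0,"wx":0,"wy":0,"wz":0},{"jaw":0.5,"dx":0,"dy":0,"dz":0,"wx":0,"wy":0,"wz":0},{"jaw":0.5,"dx":0,"dy":0,"dz":-10,"wx":0,"wy":0,"wz":0},{"jaw":0.5,"dx":0,"dy":0,"dz":-40,"wx":0,"wy":0,"wz":0},{"jaw":0.3,"dx":0,"dy":0,"dz":-80,"wx":0,"wy":0,"wz":0},{"jaw":0.1,"dx":0,"dy":0,"dz":-120,"wx":0,"wy":0,"wz":0},{"jaw":0,"dx":40,"dy":-20,"dz":-140,"wx":0,"wy":0,"wz":0},{"jaw":0,"dx":80,"dy":-40,"dz":-140,"wx":0,"wy":0,"wz":0},{"jaw":0,"dx":110,"dy":-60,"dz":-140,"wx":0,"wy":0,"wz":0},{"jaw":0,"dx":110,"dy":-60,"dz":-140,"wx":0,"wy":0,"wz":0}], "squeeze": 20}}

```text
time: 8.45
tool_pos: [534.3, 341.8, 372.1]
tcp_rot: [-180.0, -0.1, 79.9]
ft_force: [0.3, -0.7, -1.0]
finger_gap: 85.7
```

```bash
python3 - <<'E'
from h import *
a=snapshot("side");b=snapshot("top");crop("i1",a,195,140,80,70,8);crop("i2",b,195,155,70,55,10)
s=sense();print(s["time"],s["tool_pos"],s["tcp_rot"],s["ft_force"],s["finger_gap"])
E
```

```text
8.55 [535.83651104 338.63566206 371.50937161] [1.79972250e+02 6.38953404e-03 7.98018349e+01] [ 0.05456698 -0.40841009  0.10933102] 85.62723641350159
```

View pics/i1.png

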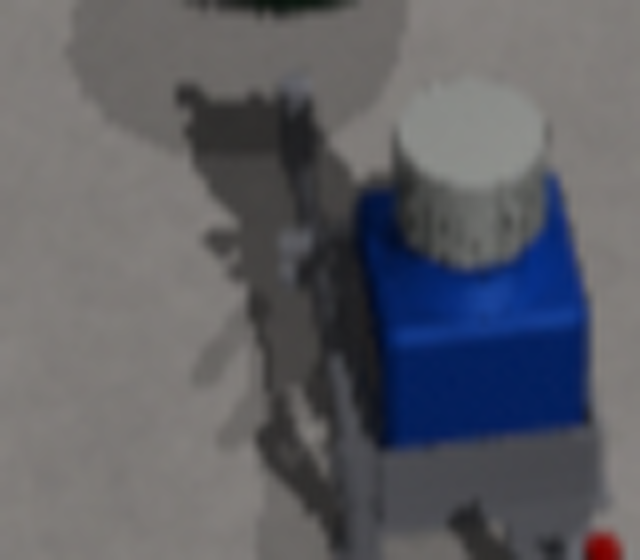

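View pics/i2.png

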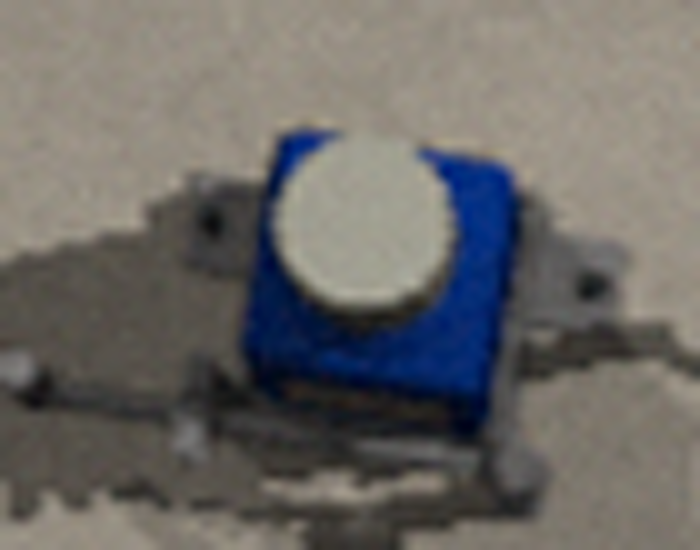

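The side crop has the peg top at (293,88) and the top crop at (18,370). The bar lies across the front, through the catch. Next I'll locate the cap precisely.

```bash
python3 - <<'E'
from fit import *
a=snapshot("side");b=snapshot("top")
pa,pb=(231.2,150.6),(196.3,191.55)
print("peg",tri([a,b],[pa,pb]).x, at_z(a,pa,83.5),at_z(b,pb,83.5), at_z(a,[192.1,169.9],83.5),at_z(b,[209.1,234.6],83.5))
# cap silhouettes: segment whitish, compare with projected cylinder
def mask(s):
    p=s["pixels"].astype(int); m=(p.min(2)>115)&(p.max(2)-p.min(2)<40); return m
for n,s,c in(("side",a,(253,160)),("top",b,(231,177))):
    p=s["pixels"].astype(int)
    sub=p[c[1]-14:c[1]+18,c[0]-14:c[0]+15]
    g=sub.min(2); print(n); 
    for r in g[::2]: print(' '.join('%3d'%v for v in r))
for s,u in((a,(253.55,155.9)),(b,(230.95,176.75))): print("cap",at_z(s,u,153))
print("cap tri",tri([a,b],[(253.55,155.9),(230.95,176.75)]).x)
print(sense()["time"])
E
```

```text
peg [573.01600282 220.57801152  83.66234917] [573.11677944 220.73401131] [572.97776033 220.60733033] [452.71794084 184.91630314] [450.05862011 181.12163828]
side
102 102 103 101 101 105 120 121 121 121 121 121 123 124 123 123 124 124 124 121 121 122 123 122 123 124 124 123 124
102 102 101 100 104 116 123 122 123 123 123 123 122 122 124 125 124 123 122 123 123 122 122 121 122 123 122 123 124
101 101 102 104 114 122 123 123 121 120 132 126 129 132 135 134 133 130 127 127 125 123 122 122 122 123 121 123 123
100  99 103 114 122 123 124 130 135 134 136 136 136 136 136 137 137 137 138 138 137 134 128 122 120 121 119 120 121
109 113 119 120 122 125 132 136 136 136 135 136 138 137 138 138 138 138 139 138 139 140 139 131 119 121 120 120 119
121 122 122 122 117 105 134 136 136 136 136 136 137 138 138 138 139 139 139 139 140 140 140 133 105 119 122 122 120
122 122 121 120 113  82 115 134 136 137 136 137 137 139 138 138 139 140 139 139 140 141 139 130 113 121 122 122 122
119 120 118 117 109  67  68  91 125 135 137 137 138 138 138 139 139 139 140 140 140 137 120 104 110 121 121 121 123
 94  91  7
[... 2195 characters left out ...]
 0
 72  67  61   7   0   0  15   7  19  37  51  73  90  93  97  88  93  75  46  30  50  44  13   5   1   3   3   0  32
 76  64  43   8   6   1   5   4   6   0   6  15  25  31  27  27  33  31  29  23  14   0   0   6  12   5   7   0  58
 79  59  20   0   9   7   0   0   8   5   0   6   2   1   0   3   0   0   5   9  13   5   7  12   0   1   0   8  59
 62  71  45  17   0   0   9   7   0   6   3   2  14   0   7   1   9   5   0  12   2   0   0   5   9   2   3  39  72
 24  40  39  16   2   9  25  36  27  24  22  13   5   4   6   0   0   1   0   1   5  10   4   9   6   4   0  63  83
cap [605.07230333 118.92445089]
cap [603.1073088  117.28811576]
cap tri [603.63240543 117.0503583  155.0322472 ]
8.65
```

```bash
python3 - <<'E'
from cmd import *
c=[224.648,556.363,404.692,158.01]
for r in ([-40,-30,0,.05],[-228,-170,40,.3],[-103.1,-17.2,54.7,.087],[0,0,79,0],[-41.9,102,0,.78],[.4,8,0,.055],[0,2.5,0,.018],[0,2,0,.014],[0,2,0,.014],[0,3,0,.021],[0,2,0,.014],[0,2,0,.014],[110,-60,-140,0]): c=fwd(c,r)
print(np.round(c,2)); print(rel(c,[604.2,117,365,79.8]))
E
```

```text
[536.23 337.98 370.99  79.69]
[-205.2, 106.4, 6.0, -0.002]
```

Emit:
{"name": "arm_command", "arguments": {"plan": [{"jaw":0,"dx":-35,"dy":18,"dz":0,"wx":0,"wy":0,"wz":0},{"jaw":0,"dx":-75,"dy":39,"dz":0,"wx":0,"wy":0,"wz":0},{"jaw":0,"dx":-115,"dy":60,"dz":0,"wx":0,"wy":0,"wz":0},{"jaw":0,"dx":-155,"dy":80,"dz":2,"wx":0,"wy":0,"wz":0},{"jaw":0,"dx":-185,"dy":96,"dz":4,"wx":0,"wy":0,"wz":0},{"jaw":0,"dx":-205.2,"dy":106.4,"dz":6,"wx":0,"wy":0,"wz":0},{"jaw":0,"dx":-205.2,"dy":106.4,"dz":6,"wx":0,"wy":0,"wz":0},{"jaw":0,"dx":-205.2,"dy":106.4,"dz":6,"wx":0,"wy":0,"wz":0}], "squeeze": 20}}

```text
time: 9.45
tool_pos: [604.3, 115.5, 365.0]
tcp_rot: [-180.0, -0.0, 79.5]
ft_force: [-0.7, 0.8, 0.8]
finger_gap: 85.5
```

```bash
python3 - <<'E'
from h import *
a=snapshot("side");crop("j1",a,195,90,100,120,5)
s=sense();print(s["time"],s["tool_pos"],s["tcp_rot"],s["ft_force"],s["finger_gap"])
print([((proj(a,[*s["tool_pos"][:2],z])[0]-[195,90])*5).round() for z in(205,153)])
E
```

```text
9.5 [604.16790488 116.51291885 365.09058362] [-1.79989009e+02 -1.66769381e-02  7.96037859e+01] [-0.60613388  0.56296766  0.17770197] 85.52720930187206
[array([292., 260.]), array([293., 333.])]
```

View pics/j1.png

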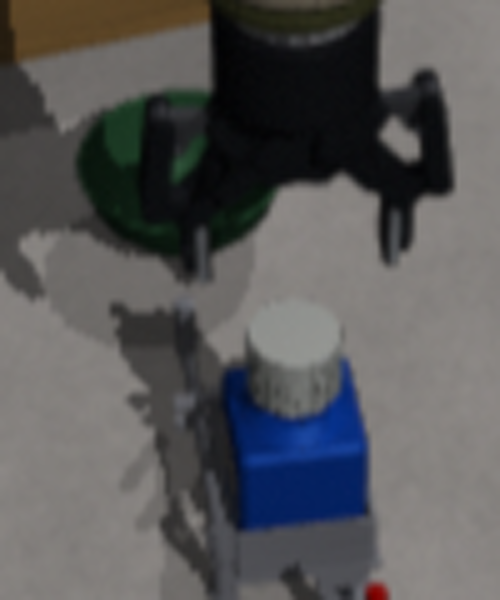

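The fingertips at (200,280) and (393,262) straddle the cap at (294,332). Going down to grip it.

Emit:
{"name": "arm_command", "arguments": {"plan": [{"jaw":0,"dx":0,"dy":0,"dz":25,"wx":0,"wy":0,"wz":0},{"jaw":0,"dx":0,"dy":0,"dz":50,"wx":0,"wy":0,"wz":0},{"jaw":0,"dx":0,"dy":0,"dz":70,"wx":0,"wy":0,"wz":0},{"jaw":0,"dx":0,"dy":0,"dz":80,"wx":0,"wy":0,"wz":0},{"jaw":0.1,"dx":0,"dy":0,"dz":81,"wx":0,"wy":0,"wz":0},{"jaw":0.3,"dx":0,"dy":0,"dz":81,"wx":0,"wy":0,"wz":0},{"jaw":0.35,"dx":0,"dy":0,"dz":81,"wx":0,"wy":0,"wz":0},{"jaw":0.35,"dx":0,"dy":0,"dz":81,"wx":0,"wy":0,"wz":0}], "squeeze": 20}}

```text
time: 10.3
tool_pos: [604.7, 117.2, 285.5]
tcp_rot: [179.9, -0.0, 79.7]
ft_force: [-0.6, 0.8, -0.1]
finger_gap: 55.8
```

```bash
python3 - <<'E'
from h import *
a=snapshot("side");crop("k1",a,195,90,100,120,5)
s=sense();print(s["time"],s["tool_pos"],s["tcp_rot"],s["ft_force"],s["finger_gap"])
E
```

```text
10.35 [604.62496119 117.12399484 285.29901748] [ 1.79889925e+02 -3.40744651e-02  7.96881743e+01] [-0.69539627  0.02430323 -0.04600319] 55.49372645394161
```

View pics/k1.png

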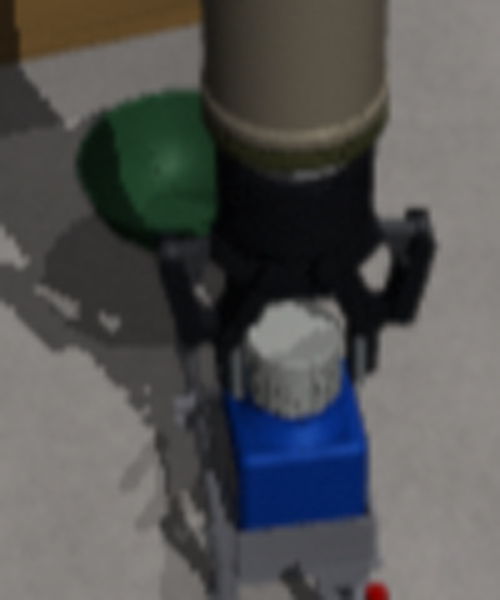

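Emit:
{"name": "arm_command", "arguments": {"plan": [{"jaw":1,"dx":0,"dy":0,"dz":0,"wx":0,"wy":0,"wz":0},{"jaw":1,"dx":0,"dy":0,"dz":0,"wx":0,"wy":0,"wz":0},{"jaw":1,"dx":0,"dy":0,"dz":0,"wx":0,"wy":0,"wz":0},{"jaw":1,"dx":0,"dy":0,"dz":0,"wx":0,"wy":0,"wz":0},{"jaw":1,"dx":0,"dy":0,"dz":0,"wx":0,"wy":0,"wz":0}], "squeeze": 50}}

```text
time: 10.85
tool_pos: [604.5, 117.1, 284.5]
tcp_rot: [179.9, -0.0, 79.7]
ft_force: [0.8, 0.3, 4.6]
finger_gap: 46.7
```

Gripped (gap 46.7 mm). Pressing down.

Emit:
{"name": "arm_command", "arguments": {"plan": [{"jaw":1,"dx":0,"dy":0,"dz":2,"wx":0,"wy":0,"wz":0},{"jaw":1,"dx":0,"dy":0,"dz":4,"wx":0,"wy":0,"wz":0},{"jaw":1,"dx":0,"dy":0,"dz":5.5,"wx":0,"wy":0,"wz":0},{"jaw":1,"dx":0,"dy":0,"dz":6.5,"wx":0,"wy":0,"wz":0},{"jaw":1,"dx":0,"dy":0,"dz":6.5,"wx":0,"wy":0,"wz":0}], "squeeze": 50}}

```text
time: 11.35
tool_pos: [604.5, 117.1, 278.6]
tcp_rot: [179.9, -0.0, 79.7]
ft_force: [-0.9, -1.3, 9.7]
finger_gap: 46.9
```

Emit:
{"name": "arm_command", "arguments": {"plan": [{"jaw":1,"dx":0,"dy":0,"dz":0.7,"wx":0,"wy":0,"wz":0},{"jaw":1,"dx":0,"dy":0,"dz":1.5,"wx":0,"wy":0,"wz":0},{"jaw":1,"dx":0,"dy":0,"dz":1.5,"wx":0,"wy":0,"wz":0}], "squeeze": 50}}

```text
time: 11.65
tool_pos: [604.6, 117.1, 278.6]
tcp_rot: [179.9, -0.0, 79.7]
ft_force: [-6.1, -1.5, 18.7]
finger_gap: 46.7
```

Emit:
{"name": "arm_command", "arguments": {"plan": [{"jaw":1,"dx":0,"dy":0,"dz":-0.5,"wx":0,"wy":0,"wz":-0.05},{"jaw":1,"dx":0,"dy":0,"dz":-0.5,"wx":0,"wy":0,"wz":-0.12},{"jaw":1,"dx":0,"dy":0,"dz":-0.5,"wx":0,"wy":0,"wz":-0.2},{"jaw":1,"dx":0,"dy":0,"dz":-0.5,"wx":0,"wy":0,"wz":-0.28},{"jaw":1,"dx":0,"dy":0,"dz":-0.5,"wx":0,"wy":0,"wz":-0.3}], "squeeze": 60}}

```text
time: 12.15
tool_pos: [605.1, 117.4, 278.7]
tcp_rot: [179.8, -0.0, 97.1]
ft_force: [1.4, 1.6, 12.2]
finger_gap: 46.7
```

```bash
python3 - <<'E'
from bench import *
s=sense();print(s["time"],s["tool_pos"],s["tcp_rot"],s["ft_force"],s["wrist_torque"],s["finger_gap"],s["joint_pos"])
E
```

```text
12.15 [605.05239958 117.42760053 278.70467206] [ 1.79784832e+02 -2.62879065e-02  9.70534873e+01] [ 1.42150833  1.6023632  12.20783522] [ 0.25823696  0.13643243 -0.05165668] 46.68914481936189 [ 6.20905741e+00  1.50085347e+01  9.01876129e+01  3.05544949e-02
  7.45890975e+01 -8.52444888e-01]
```

Emit:
{"name": "arm_command", "arguments": {"plan": [{"jaw":1,"dx":0,"dy":0,"dz":0,"wx":0,"wy":0,"wz":-0.1},{"jaw":1,"dx":0,"dy":0,"dz":0,"wx":0,"wy":0,"wz":-0.2},{"jaw":1,"dx":0,"dy":0,"dz":0,"wx":0,"wy":0,"wz":-0.3},{"jaw":1,"dx":0,"dy":0,"dz":0,"wx":0,"wy":0,"wz":-0.4},{"jaw":1,"dx":0,"dy":0,"dz":0,"wx":0,"wy":0,"wz":-0.5},{"jaw":1,"dx":0,"dy":0,"dz":0,"wx":0,"wy":0,"wz":-0.6},{"jaw":1,"dx":0,"dy":0,"dz":0,"wx":0,"wy":0,"wz":-0.65},{"jaw":1,"dx":0,"dy":0,"dz":0,"wx":0,"wy":0,"wz":-0.65}], "squeeze": 60}}

```text
time: 12.95
tool_pos: [605.0, 117.4, 278.7]
tcp_rot: [179.8, 0.1, 134.2]
ft_force: [-1.7, 1.5, 14.0]
finger_gap: 46.9
```

```bash
python3 - <<'E'
from bench import *
s=sense();print(s["time"],s["tool_pos"],s["tcp_rot"],s["ft_force"],s["wrist_torque"],s["finger_gap"])
E
```

```text
12.95 [605.02670721 117.41031949 278.66889942] [1.7982068e+02 1.0888039e-01 1.3423782e+02] [-1.66849062  1.48591537 14.01244332] [ 0.1475557   0.17099901 -0.00561499] 46.90834623986419
```

Turned 54.5° so far, still pressed. On to about 95°.

Emit:
{"name": "arm_command", "arguments": {"plan": [{"jaw":1,"dx":0,"dy":0,"dz":0,"wx":0,"wy":0,"wz":-0.1},{"jaw":1,"dx":0,"dy":0,"dz":0,"wx":0,"wy":0,"wz":-0.2},{"jaw":1,"dx":0,"dy":0,"dz":0,"wx":0,"wy":0,"wz":-0.3},{"jaw":1,"dx":0,"dy":0,"dz":0,"wx":0,"wy":0,"wz":-0.4},{"jaw":1,"dx":0,"dy":0,"dz":0,"wx":0,"wy":0,"wz":-0.5},{"jaw":1,"dx":0,"dy":0,"dz":0,"wx":0,"wy":0,"wz":-0.6},{"jaw":1,"dx":0,"dy":0,"dz":0,"wx":0,"wy":0,"wz":-0.68},{"jaw":1,"dx":0,"dy":0,"dz":0,"wx":0,"wy":0,"wz":-0.68}], "squeeze": 60}}

```text
time: 13.75
tool_pos: [605.0, 117.3, 278.6]
tcp_rot: [179.9, 0.2, 173.3]
ft_force: [-0.2, 0.1, 12.5]
finger_gap: 46.7
```

```bash
python3 - <<'E'
from h import *
s=sense();print(s["time"],s["tool_pos"],s["tcp_rot"],s["ft_force"],s["wrist_torque"],s["finger_gap"])
a=snapshot("side");crop("l1",a,195,90,100,120,5)
E
```

```text
13.75 [605.00895453 117.29493418 278.62141153] [179.94172033   0.19247696 173.25417703] [-0.18861743  0.12814407 12.46961128] [0.11020653 0.14037268 0.03320338] 46.69358091401101
```

View pics/l1.png

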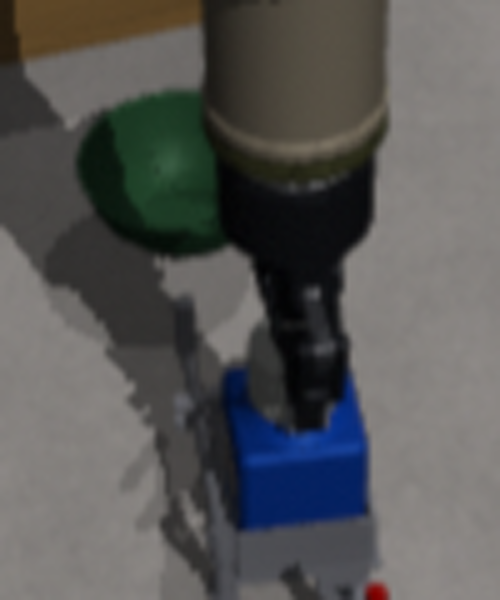

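Emit:
{"name": "arm_command", "arguments": {"plan": [{"jaw":1,"dx":0,"dy":0,"dz":-2,"wx":0,"wy":0,"wz":0},{"jaw":1,"dx":0,"dy":0,"dz":-5,"wx":0,"wy":0,"wz":0},{"jaw":1,"dx":0,"dy":0,"dz":-8,"wx":0,"wy":0,"wz":0},{"jaw":1,"dx":0,"dy":0,"dz":-11,"wx":0,"wy":0,"wz":0},{"jaw":1,"dx":0,"dy":0,"dz":-14,"wx":0,"wy":0,"wz":0},{"jaw":1,"dx":0,"dy":0,"dz":-14,"wx":0,"wy":0,"wz":0}], "squeeze": 60}}

```text
time: 14.4
tool_pos: [604.0, 117.0, 290.1]
tcp_rot: [-180.0, -0.1, 173.1]
ft_force: [-0.5, -0.7, -0.6]
finger_gap: 46.5
```

```bash
python3 - <<'E'
from h import *
s=sense();print(s["time"],s["tool_pos"],s["tcp_rot"],s["ft_force"],s["wrist_torque"],s["finger_gap"])
a=snapshot("side");crop("m1",a,195,90,100,120,5)
E
```

```text
14.4 [603.97059084 116.97038229 290.13049204] [-1.79984485e+02 -5.19697675e-02  1.73073492e+02] [-0.466692   -0.70831751 -0.61575874] [ 0.01681807 -0.09085877 -0.00589675] 46.53592561935649
```

View pics/m1.png

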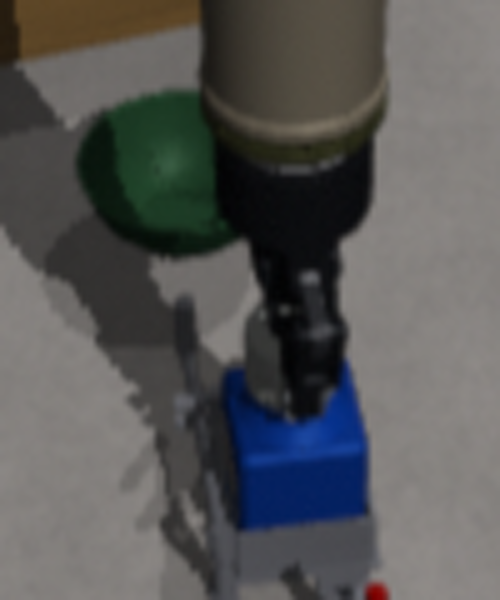

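The cap came up 11.5 mm with no bottle weight on it. Lifting on to the 8 cm gap.

Emit:
{"name": "arm_command", "arguments": {"plan": [{"jaw":1,"dx":0,"dy":0,"dz":-8,"wx":0,"wy":0,"wz":0},{"jaw":1,"dx":0,"dy":0,"dz":-20,"wx":0,"wy":0,"wz":0},{"jaw":1,"dx":0,"dy":0,"dz":-34,"wx":0,"wy":0,"wz":0},{"jaw":1,"dx":0,"dy":0,"dz":-48,"wx":0,"wy":0,"wz":0},{"jaw":1,"dx":0,"dy":0,"dz":-62,"wx":0,"wy":0,"wz":0},{"jaw":1,"dx":0,"dy":0,"dz":-75,"wx":0,"wy":0,"wz":0},{"jaw":1,"dx":0,"dy":0,"dz":-85,"wx":0,"wy":0,"wz":0},{"jaw":1,"dx":0,"dy":0,"dz":-91,"wx":0,"wy":0,"wz":0},{"jaw":1,"dx":0,"dy":0,"dz":-92,"wx":0,"wy":0,"wz":0},{"jaw":1,"dx":0,"dy":0,"dz":-92,"wx":0,"wy":0,"wz":0},{"jaw":1,"dx":0,"dy":0,"dz":-92,"wx":0,"wy":0,"wz":0},{"jaw":1,"dx":0,"dy":0,"dz":-92,"wx":0,"wy":0,"wz":0}], "squeeze": 60}}

```text
time: 15.65
tool_pos: [604.0, 117.0, 381.6]
tcp_rot: [-180.0, -0.1, 173.1]
ft_force: [0.2, -0.0, 0.1]
finger_gap: 46.8
```

```bash
python3 - <<'E'
from h import *
s=sense();print(s["time"],s["tool_pos"],s["tcp_rot"],s["ft_force"],s["wrist_torque"],s["finger_gap"])
a=snapshot("side");crop("n1",a,185,90,110,120,5);b=snapshot("top");crop("n2",b,150,130,120,100,5)
print([((proj(a,[604,117,z])[0]-[185,90])*5).round() for z in(128.5,208.5,228)])
E
```

```text
15.65 [603.98195756 117.02207863 381.56126962] [-1.79979456e+02 -8.42381674e-02  1.73079167e+02] [ 0.20253913 -0.04156882  0.12366328] [-0.05385343 -0.01445695  0.02992811] 46.75028672986465
[array([342., 365.]), array([342., 255.]), array([342., 226.])]
```

View pics/n1.png

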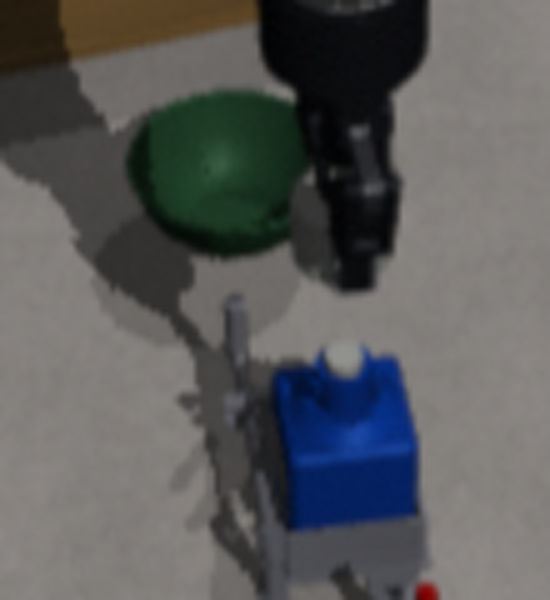

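View pics/n2.png

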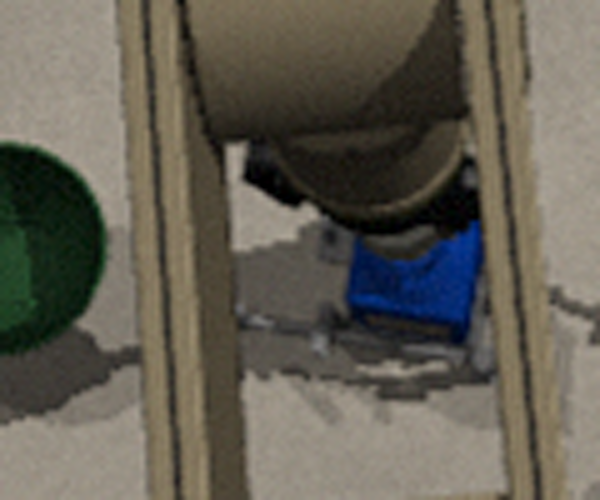

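The side crop shows the bare neck and plug at (343,360), with the cap held above it at (320,240). The bar is shut through the catch at (235,405). The gap is about 81 mm and the readings are steady, so I'm handing in.

```bash
python3 - <<'E'
from bench import *
s=sense();print(s["time"],abs(s["qd"]).max());print(hand_in())
E
```

```text
15.75 0.22477007153987616
the job is handed in; nothing more can be done
None
```

I did the job in the order asked and handed it in at 15.75 s, still holding the cap above the bottle; no verdict was reported.

- **Bar:** I gripped the peg, swung the bar shut to its hard stop (about 12 N along x) and let go. The pictures after release and at the end show it lying in the catch.
- **Cap:** I pressed it down until it bottomed, about 6 mm with the force rising to 19 N. Held there at 12–14 N, I turned it about 93.5° anticlockwise and lifted it off. No bottle weight showed on the wrist.
- **Last checks:**
  - The cap was upright, within 0.1°, and held at 46.8 mm opening with 60 N grip.
  - It is about 81 mm above the neck's top end, worked out from the TCP height, or about 75 mm above the sprung plug. By projection it is straight above the bottle.
  - The bottle stands in its holder, and I did not touch the spatula, bowl or ghee pot.
- **What disagreed:**
  - My first picture fit put the holder's yaw at −6.4°. The hard stop came at about −10°, so I closed the last part in small steps, watching the force.
  - Camera and robot positions differed by about 1 to 1.5 mm.
  - The first move call was refused as invalid, before anything moved.

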